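Catch the soap bars from the laundromat dispenser

ROBOT

A 6-joint arm with a two-finger parallel gripper is mounted at the origin on the work surface. World frame = base frame: x ahead of the robot, y to its left, z up, the work surface at z = 0. Lengths are in m, angles in degrees, forces in N, time in s.
With the tool pointing down it reaches from about 0.35 to 0.875 m from the base axis. Payload 4.2 kg.
Tool frame: the origin (TCP) lies on the centre line of the jaws, within the pads' length; the fingertips stand 11 mm ahead of it and the grasp point (between the pads) lies 8 mm behind it; z points along the fingers, y is the line along which they close (so a half turn about z gives the same grasp; the last joint's range is limited). The gripper opens to 87 mm and grips with 3 to 60 N. Pads are 19 mm wide; open, the fingers measure 117 mm over their backs; the gripper's body (75 mm by 190 mm) begins 51 mm behind the grasp point.
Start: joints at [-51.532, 22.042, 0.453, 0, -68.411, -14.817], TCP at [0.251, -0.572, 0.234] pointing down, gripper open.
Joint ranges: [-179.83, 179.83], [-69.29, 118.12], [-61.27, 80.66], [-181.25, 117.63], [-171.15, -9.14], [-177.46, 177.46]. Speed limits (degrees/s): [159.86, 159.86, 180, 180, 180, 180].

INTERFACE

Orientations are given as a 3x3 rotation matrix whose columns are the frame's x, y, z axes.
In Python, from station import r gives the robot as it stands.
- The arm moves only by the tool servo_tool, never from a script. Its argument "commands" is a list that holds one entry, the list of rows, each a list of 7 numbers: the closure, from 0 (fully open) to 1 (shut), then the shift along the tool's x, y, z in mm, then the turn, a rotation vector about the tool's x, y, z in rad. In form: [[[claw, x, y, z, ax, ay, az], ...]]. A call has exactly 5 rows; each row is the pose to reach, as a shift and turn from the pose commanded when the call began, along the tool's axes at that moment; what a row does not reach only later rows make up. A row lasts 1/10 s, in which the tool goes at most 50 mm and 8.59 degrees, less where a joint would pass 70% of its speed; a pose out of reach is approached as far as the arm can. A call with a gripper value outside its range is refused whole. The fingers move at their own pace and stop on an object; the grip force is fixed at half the most. Time passes only in rows, so rows that repeat a pose let the fingers close, or fill a call up. It gives the time, the measured TCP pose, the force, the opening and the grip force at its end, in the units of the state.
- r.sense(): the state, without advancing time (a new reading comes with each control period).
- r.capture(name): name is "scene" or "top" or "wrist"; returns a dict with "pixels" (480x640x3 uint8, red, green, blue), "camera_matrix" (3x3 intrinsics, pixels), "dist" ([k1, k2, p1, p2, k3] as OpenCV has them; the pictures are not rectified), "R" (3x3) and "t" (3): a world point X has camera coordinates R X + t. Camera axes: x right, y down, z forward; pixel columns grow to the right and rows downward; lengths in m; the calibration is good to about 2 mm. A picture is of the moment at which its call begins. There is no depth.
- r.finish_job(): hands the job in; it is judged then, once.
The state is a dict: "time_s": time; "joints": joint angles; "joint_velocities": joint speeds; "effort": joint torques, N m; "tcp_pos": TCP position; "ee_rot": TCP orientation; "wrist_force": force on the tool from outside, world axes, zero at the start; "moment": the same for the moment, N m; "gripper_width": opening from 0.0 (shut) to 1.0 (fully open); "gripper_force": force on a finger pad.
Only numpy, scipy, OpenCV 4.12 (cv2) and the standard library are available. Lean on these libraries where they do the work, as an engineer would, in place of code of your own. Each camera call takes 0.05 s, during which the arm holds its last target. There are 200 camera calls.

TASK

Pick up the blue tub by its white handle, hold it up under the lip of the steel chute and push the orange paddle in with the front of the tub, so that the gate lifts and all three soap bars slide down into the tub; none may fall on the counter. Then set the tub with the bars upright on the middle of the green mat and let go. Leave the other things on the counter where they are.

Things in the scene. Friction and masses are not known exactly. Their poses are not given: they have to be found in the camera images.
- dispenser: Fixed white column, 110 mm wide, with an open steel chute. Origin on the counter below the middle of the chute's lip (low open end). +x level, from the lip into the machine; bars come out to -x. Slope 35 deg, 245 mm long, inner width 46, outer 58, floor 205 mm high at the lip (underside 200), side walls 40 mm. Column begins 90 mm behind the lip, its foot 60 mm behind; free below the lip.
- paddle (a joint): Paddle travel in m: 0 at rest, up to 0.040 pushed along the dispenser's +x. A spring returns it (2 N at rest, 5 N fully in). The orange gate across the chute, 25 mm uphill of the lip, lifts 1.6 mm per mm of travel and drops when the paddle is let go. Push in 25 to 38 mm and hold about 2 s until all bars (24 mm high) have slid out.
- paddle_face (a point): Centre of the pushed face of the orange paddle, an upright plate 70 mm wide and 65 mm high under the chute. At rest 5 mm behind the lip (dispenser +x), 127 mm above the counter: the face spans heights 95 to 160 mm. Push it with the tub's rim 40 to 55 mm below the lip: nearer to the lip, the bars can jam between chute and tub. Moves with the paddle; x axis as the dispenser's.
- tub: Open rectangular blue tub, 140 mm long (own x) by 124 mm wide (own y) by 85 mm high, walls and floor 4 mm, about 0.15 kg. Origin at the centre of the underside of the box, z up. Its handle stands out on the -x side; the +x wall is the front.
- tub_grip (a point): Grip point in the tub's white handle: 110 mm from the tub's centre along its -x, 62 mm above its underside. The handle is an upright slab 18 mm thick (own y), 42 mm high (41 to 83 mm above the underside), sticking out 68 mm from the wall; grip it across its thickness from above, firmly (40 N or more): the loaded tub weighs about 0.3 kg.
- bar1: Soap bar, cream, 60 x 38 x 24 mm, about 50 g, at first the lowest in the chute, against the gate. Origin at the centre of its underside (a 60 x 38 face); x along its length.
- bar2: Soap bar, pale green, same size and origin, the second in the queue.
- bar3: Soap bar, pale blue, same size and origin, the last in the queue.
- mat: Square green mat, 190 mm, 3 mm thick, fixed to the counter. Origin at the centre of its underside.
- detergent: White bottle with a blue cap, 72 mm across, 210 mm high; origin at the centre of its underside. Leave it alone.
- softener: Orange bottle, 64 mm across, 170 mm high; origin at the centre of its underside. Leave it alone.
- carton: Cardboard carton, 70 x 130 x 60 mm high; origin at the centre of its underside. Leave it alone.
- mug: White mug, 80 mm across, 90 mm high; origin at the centre of its underside. Leave it alone.
- coin_dish: Blue dish, 120 mm across, 25 mm high; origin at the centre of its underside. Leave it alone.
- brush: Wooden-handled hand brush, about 200 mm long, lying on the counter. Leave it alone.

How it is judged (in metres and radians):
On the way, in this order (a step that is already met when the one before it is completed fails the run):
1. the tub, held up off the counter, pushes the paddle in (at least 8 mm) (value of joint paddle above 0.008 m and contact force between tub and dispenser above 0.3 N and height (world z) of tub above 0.03 m), for 0.04 s.
2. all three bars are in the tub while it is still held at least 30 mm above the counter (x of bar1 in the frame of tub between -0.07 and 0.07 m and y of bar1 in the frame of tub between -0.062 and 0.062 m and z of bar1 in the frame of tub between 0 and 0.085 m and x of bar2 in the frame of tub between -0.07 and 0.07 m and y of bar2 in the frame of tub between -0.062 and 0.062 m and z of bar2 in the frame of tub between 0 and 0.085 m and x of bar3 in the frame of tub between -0.07 and 0.07 m and y of bar3 in the frame of tub between -0.062 and 0.062 m and z of bar3 in the frame of tub between 0 and 0.085 m and height (world z) of tub above 0.03 m), for 0.2 s.
At the end, for the whole second after the job is handed in: The tub stands upright (within 0.08 rad) and at rest on the green mat, its centre within 40 mm of the mat's centre, released, with all three bars lying still inside it (their origins between its walls and below its rim); the paddle is back at rest (within 4 mm) (x of bar1 in the frame of tub between -0.07 and 0.07 m and y of bar1 in the frame of tub between -0.062 and 0.062 m and z of bar1 in the frame of tub between 0 and 0.085 m and x of bar2 in the frame of tub between -0.07 and 0.07 m and y of bar2 in the frame of tub between -0.062 and 0.062 m and z of bar2 in the frame of tub between 0 and 0.085 m and x of bar3 in the frame of tub between -0.07 and 0.07 m and y of bar3 in the frame of tub between -0.062 and 0.062 m and z of bar3 in the frame of tub between 0 and 0.085 m and horizontal distance between tub and mat below 0.04 m and height (world z) of tub between 0 and 0.01 m and angle between tub's own z axis and vertical below 0.08 rad and linear speed of tub below 0.02 m/s and value of joint paddle below 0.004 m and linear speed of each of bar1, bar2, bar3 below 0.03 m/s); the robot touches nothing.
It fails at once if a soap bar falls on the counter ((height (world z) of bar1 below 0.05 m and (horizontal distance between bar1 and tub above 0.1 m or height (world z) of tub above 0.05 m)) or (height (world z) of bar2 below 0.05 m and (horizontal distance between bar2 and tub above 0.1 m or height (world z) of tub above 0.05 m)) or (height (world z) of bar3 below 0.05 m and (horizontal distance between bar3 and tub above 0.1 m or height (world z) of tub above 0.05 m))).
It fails at once if another thing on the counter is shifted by more than 40 mm (distance of any of detergent, softener, carton, mug, coin_dish, brush from where it was at the start of the episode above 0.04 m).
It also fails if it takes over 43 s, if anything falls off the work surface, if the arm or the gripper's body presses on something with over 40 N, if the wrist force passes 120 N, or if a joint passes its speed limit or range.

## Working session

There is one attempt and no reset: what is moved stays moved. The work goes in short steps, Python scripts to look and compute and a tool call to move; the robot and the scene stay as the last step left them, time stands still between calls to the robot, and variables do not carry over. Pictures are saved under pics/ and viewed, at most 13 in all, crops included, and the job is handed in when it is done.

Besides the shell and the picture viewer there is one more tool, called after "Emit:" as name(argument=value, ...) on one line, values as JSON. servo_tool: Moves the arm, as the interface text tells. Its arguments: {"type":"object","properties":{"commands":{"type":"array","items":{"type":"array","items":{"type":"array","items":{"type":"number"}}}}},"required":["commands"]}

```bash
ls; mkdir -p pics
python3 - <<'E'
from station import r
import cv2,pickle
for n in("scene","top"):
    c=r.capture(n); pickle.dump(c,open(n+".pkl","wb"))
    cv2.imwrite(f"pics/{n}0.png",c["pixels"][:,:,::-1]); print(n,c["t"],c["R"].tolist(),c["camera_matrix"].tolist(),c["dist"])
s=r.sense();print(s)
E
```

```text
pics
scene [ 0.24466782 -0.23794717  1.77218733] [[-0.36972759312530695, 0.9291346924171942, 0.0031984728503255708], [0.6758464933150888, 0.27129650624308727, -0.6852953547004335], [-0.6375994231141254, -0.2512109254134887, -0.7282582279641154]] [[523.9238433942506, 0.0, 322.91490166697776], [0.0, 523.9238433942506, 232.1715788690249], [0.0, 0.0, 1.0]] [-0.1488089  0.         0.         0.         0.       ]
top [-0.03743811  0.58674335  1.28622563] [[-0.006544591654885523, -0.9999739239115106, 0.0030528375467126843], [-0.9937129066956879, 0.006162333537783885, -0.11178857147211298], [0.1117668438602317, -0.0037652546241815593, -0.9937273245066464]] [[559.3900950142139, 0.0, 321.3117199430787], [0.0, 559.3900950142139, 239.3177898829731], [0.0, 0.0, 1.0]] [-0.0821432  0.         0.         0.         0.       ]
{'time_s': 0.1, 'joints': array([-5.15302688e+01,  2.20869206e+01,  3.86273969e-01, -2.29662763e-02,
       -6.84117382e+01, -1.48178239e+01]), 'joint_velocities': array([ 0.05692301, -0.13260502,  0.06079172,  0.00160218,  0.10879642,
       -0.05595842]), 'effort': array([ 1.36225517e-04, -3.91689456e+01,  1.87935841e+01,  4.23193395e+00,
        1.34862482e-02, -6.06887238e-05]), 'tcp_pos': array([ 0.25054327, -0.57201223,  0.23256   ]), 'ee_rot': array([[-9.16058894e-01, -4.01042692e-01, -9.28408826e-04],
       [-4.01043742e-01,  9.16057200e-01,  1.76756590e-03],
       [ 1.41606201e-04,  1.99152702e-03, -9.99998007e-01]]), 'wrist_force': array([0.60763157, 0.5588558 , 0.65288867]), 'moment': array([0.01198476, 0.0397503 , 0.02577945]), 'gripper_force': 0.0, 'gripper_width': 0.9988498345971389}
```

View pics/scene0.png

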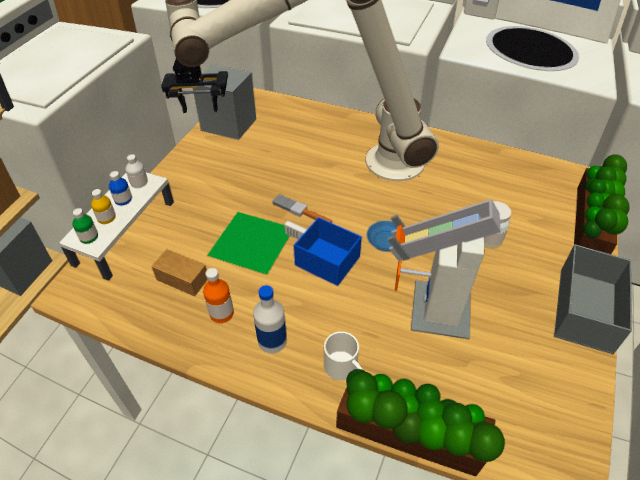

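View pics/top0.png

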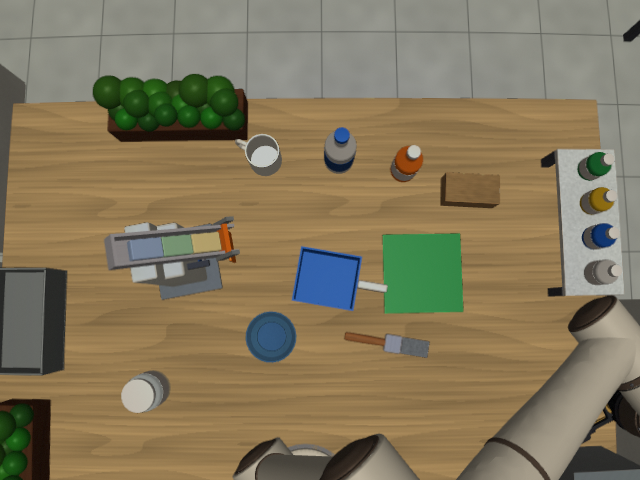

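```bash
cat > h.py <<'E'
import numpy as np,cv2,pickle
def ray(c,uv):
    p=cv2.undistortPoints(np.float64([[uv]]),c["camera_matrix"],np.float64(c["dist"]))[0,0]
    R=np.array(c["R"]);return -R.T@c["t"],R.T@np.r_[p,1]
def onz(c,uv,z):
    o,d=ray(c,uv);return o+d*(z-o[2])/d[2]
def two(c1,p1,c2,p2):
    o1,d1=ray(c1,p1);o2,d2=ray(c2,p2)
    s=np.linalg.lstsq(np.c_[d1,-d2],o2-o1,rcond=None)[0]
    a,b=o1+d1*s[0],o2+d2*s[1];return (a+b)/2,np.linalg.norm(a-b)
def proj(c,X):
    return cv2.projectPoints(np.float64([X]),cv2.Rodrigues(np.array(c["R"]))[0],np.float64(c["t"]),c["camera_matrix"],np.float64(c["dist"]))[0][0,0]
def blob(m,box):
    k=np.zeros_like(m);x0,y0,x1,y1=box;k[y0:y1,x0:x1]=m[y0:y1,x0:x1]
    return max(cv2.findContours(k,0,1)[0],key=cv2.contourArea)
E
python3 - <<'E'
from h import *
c=pickle.load(open("top.pkl","rb"));s=pickle.load(open("scene.pkl","rb"))
h=cv2.cvtColor(c["pixels"],cv2.COLOR_RGB2HSV)
g=blob(cv2.inRange(h,(50,100,50),(75,255,255)),(360,210,490,330))
b=cv2.boxPoints(cv2.minAreaRect(g));P=np.array([onz(c,p,.003) for p in b]);print("mat",P.mean(0),P.round(3).tolist())
t=blob(cv2.inRange(h,(100,120,40),(125,255,255)),(270,230,370,330))
q=cv2.approxPolyDP(t,6,True)[:,0];print(q.tolist(),np.array([onz(c,p,.085) for p in q]).round(4).tolist())
w=blob(cv2.inRange(h,(0,0,170),(180,60,255)),(350,270,400,300))
print("handle",cv2.minAreaRect(w),[onz(c,p,.083).round(4).tolist() for p in cv2.boxPoints(cv2.minAreaRect(w))])
print([onz(c,p,z).round(3).tolist() for p,z in (((340,170),0),((405,175),0),((265,165),0.04),((470,190),.06))])
a=cv2.resize(c["pixels"][205:305,95:255],None,fx=5,fy=5,interpolation=2)
e=cv2.resize(s["pixels"][190:300,370:520],None,fx=5,fy=5,interpolation=2)
cv2.imwrite("pics/tc.png",a[:,:,::-1]);cv2.imwrite("pics/sc.png",e[:,:,::-1])
E
```

```text
mat [ 0.50800323 -0.28421767  0.003     ] [[0.601, -0.189, 0.003], [0.604, -0.38, 0.003], [0.415, -0.378, 0.003], [0.412, -0.19, 0.003]]
[[301, 247], [292, 299], [352, 309], [361, 257]] [[0.5634, 0.0051, 0.085], [0.4465, 0.0256, 0.085], [0.4233, -0.1086, 0.085], [0.5399, -0.1303, 0.085]]
handle ((372.2834777832031, 285.74493408203125), (27.457426071166992, 5.8256001472473145), 9.865806579589844) [[0.4741, -0.1234, 0.083], [0.487, -0.1258, 0.083], [0.4759, -0.1867, 0.083], [0.463, -0.1842, 0.083]]
[[0.761, -0.088, 0.0], [0.748, -0.248, 0.0], [0.765, 0.092, 0.04], [0.698, -0.391, 0.06]]
```

View pics/tc.png

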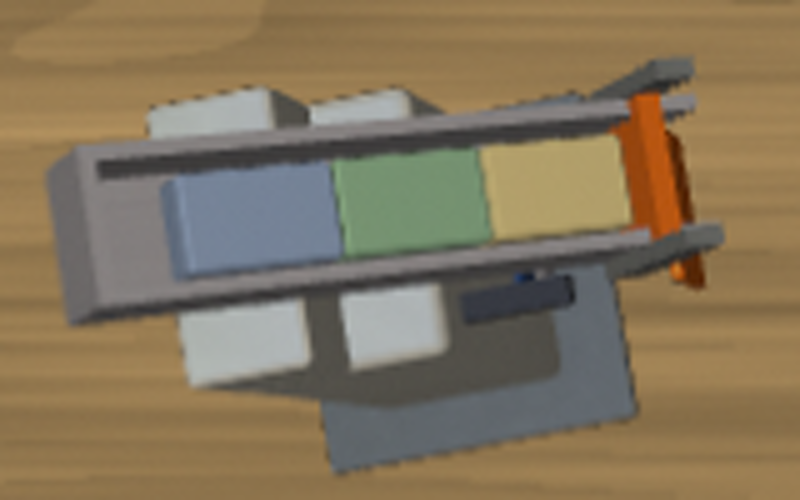

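View pics/sc.png

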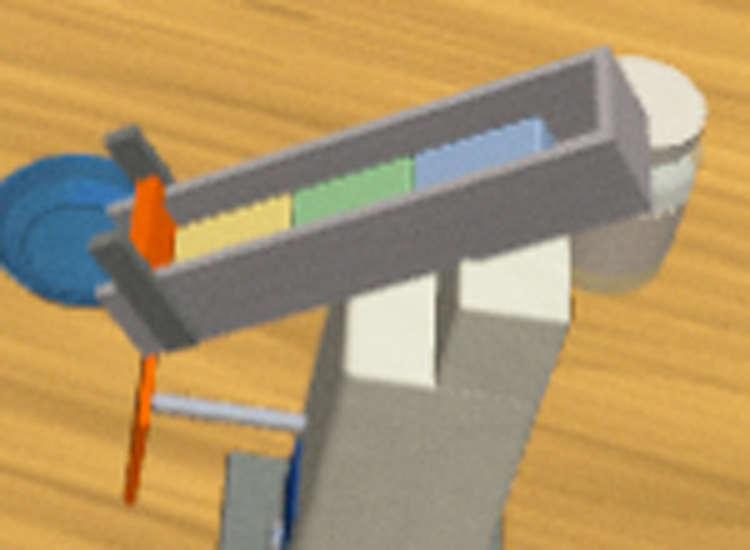

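Run:
```python
from h import *
c=pickle.load(open("top.pkl","rb"));s=pickle.load(open("scene.pkl","rb"))
T=lambda u,v:(94.6+(u)/5,204.6+(v)/5)
S=lambda u,v:(369.6+(u)/5,189.6+(v)/5)
for n,a,b in (("nearhigh",(80,148),(612,135)),("farhigh",(98,308),(603,48)),("nearlip",(693,97),(98,293))):
    print(n,two(c,T(*a),s,S(*b)))
A=onz(c,T(80,148),.378);B=onz(c,T(98,308),.378);C=onz(c,T(693,97),.2378)
print(A,B,C)
print("width",A-B,np.linalg.norm(A-B),"ax",A-C,np.linalg.norm((A-C)[:2]))
print("foot",[onz(c,T(*p),.008) for p in ((335,472),(636,415),(603,265))])
print("paddle top-view low corner",onz(c,T(695,287),.095))
for z in(.095,): print("scene paddle bottom near",onz(s,S(131,505),z))
```

```text
nearhigh (array([0.5586128 , 0.32994001, 0.38076908]), np.float64(0.0008243875619100831))
farhigh (array([0.50304421, 0.32021872, 0.37832527]), np.float64(0.0035389778093188975))
nearlip (array([0.59515712, 0.13477098, 0.24010302]), np.float64(0.0008603500870851645))
[0.55903771 0.33056324 0.378     ] [0.50268102 0.32217201 0.378     ] [0.59536099 0.13554382 0.2378    ]
width [0.05635669 0.00839123 0.        ] 0.056977975607132116 ax [-0.03632328  0.19501941  0.1402    ] 0.19837326502832286
foot [array([0.44807749, 0.34151477, 0.008     ]), array([0.47482819, 0.196957  , 0.008     ]), array([0.54672102, 0.21371075, 0.008     ])]
paddle top-view low corner [0.52960129 0.15588058 0.095     ]
scene paddle bottom near [0.59445309 0.16580976 0.095     ]
```

Emit:
servo_tool(commands=[[[0, -18, 14, 4, 0, 0, 0], [0, -48, 37, 10, 0, 0, 0], [0, -81, 63, 18, 0, 0, 0], [0, -115, 89, 25, 0, 0, 0], [0, -148, 115, 32, 0, 0, 0]]])

```text
time_s: 0.6
tcp_pos: [0.3404, -0.4061, 0.2008]
ee_rot: [[-0.916, -0.401, -0.001], [-0.401, 0.916, 0.001], [0.0, 0.001, -1.0]]
wrist_force: [0.3, -0.2, 0.0]
gripper_width: 1.0
gripper_force: 0.0
```

Emit:
servo_tool(commands=[[[0, -37, 29, 8, 0, 0, -0.14], [0, -74, 58, 16, 0, 0, -0.28], [0, -111, 86, 24, 0, 0, -0.42], [0, -148, 115, 32, 0, 0, -0.56], [0, -166, 130, 36, 0, 0, -0.7]]])

```text
time_s: 1.1
tcp_pos: [0.4408, -0.2193, 0.1648]
ee_rot: [[-0.435, -0.901, -0.001], [-0.901, 0.435, 0.001], [-0.0, 0.001, -1.0]]
wrist_force: [0.8, -0.1, -0.1]
gripper_width: 1.003
gripper_force: 0.0
```

Emit:
servo_tool(commands=[[[0, -22, -1, 8, 0, 0, -0.08], [0, -44, -2, 16, 0, 0, -0.16], [0, -60, -2, 22, 0, 0, -0.24], [0, -70, -2, 26, 0, 0, -0.28], [0, -70, -2, 26, 0, 0, -0.28]]])

```text
time_s: 1.6
tcp_pos: [0.4727, -0.1594, 0.1388]
ee_rot: [[-0.176, -0.984, -0.002], [-0.984, 0.176, 0.0], [0.0, 0.002, -1.0]]
wrist_force: [0.4, -1.4, -0.1]
gripper_width: 0.996
gripper_force: 0.0
```

Run:
```python
from h import *
from station import r
c=r.capture("wrist");pickle.dump(c,open("w.pkl","wb"));cv2.imwrite("pics/w1.png",c["pixels"][:,:,::-1])
s=r.sense();print(s["tcp_pos"],s["ee_rot"].round(4).tolist(),s["joints"])
for x in(-.07,-.104,-.138):
    a=np.array([.1736,.985]);print(x,proj(c,np.r_[np.array([.4933,-.0521])+x*a,.083]))
p=s["tcp_pos"].copy();p[2]=.06;print(proj(c,p))
```

```text
[ 0.47265407 -0.16002481  0.13927694] [[-0.1774, -0.9841, -0.001], [-0.9841, 0.1774, -0.0], [0.0002, 0.001, -1.0]] [-2.68119318e-02  1.53436610e+01 -2.45677492e+01  9.11095441e-04
 -5.01440806e+01 -1.01931522e+01]
-0.07 [316.56818136 338.45692206]
-0.104 [316.30470876 280.19729284]
-0.138 [316.01504832 216.81709965]
[319.29443156 255.71472243]
```

View pics/w1.png

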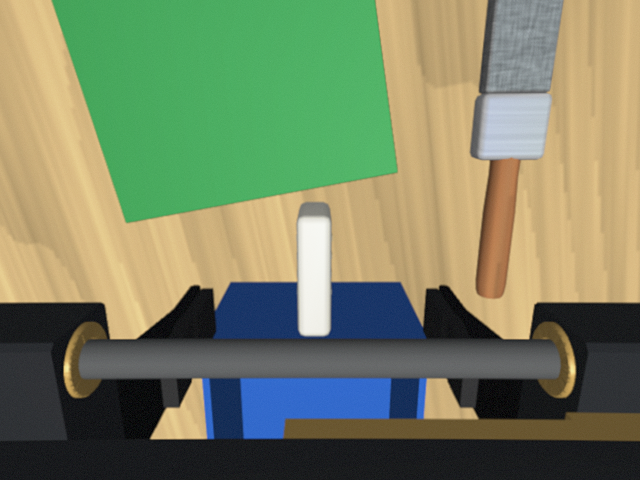

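Emit:
servo_tool(commands=[[[0, 1, 0, 15, 0, 0, 0], [0, 2, 0, 40, 0, 0, 0], [0, 2, 0, 65, 0, 0, 0], [0, 2, 0, 80, 0, 0, 0], [0, 2, 0, 86, 0, 0, 0]]])

```text
time_s: 2.15
tcp_pos: [0.4712, -0.1629, 0.0523]
ee_rot: [[-0.179, -0.984, -0.003], [-0.984, 0.179, 0.0], [0.0, 0.003, -1.0]]
wrist_force: [0.3, 1.7, -0.1]
gripper_width: 1.002
gripper_force: 0.0
```

Emit:
servo_tool(commands=[[[0, 0, 0, 0, 0, 0, 0], [1, 0, 0, 0, 0, 0, 0], [1, 0, 0, 0, 0, 0, 0], [1, 0, 0, 0, 0, 0, 0], [1, 0, 0, 0, 0, 0, 0]]])

```text
time_s: 2.65
tcp_pos: [0.4728, -0.1621, 0.0541]
ee_rot: [[-0.177, -0.984, 0.001], [-0.984, 0.177, -0.0], [-0.0, -0.001, -1.0]]
wrist_force: [-0.2, 0.5, 0.2]
gripper_width: 0.721
gripper_force: 0.0
```

Emit:
servo_tool(commands=[[[1, 0, 0, 0, 0, 0, 0], [1, 0, 0, 0, 0, 0, 0], [1, 0, 0, 0, 0, 0, 0], [1, 0, 0, 0, 0, 0, 0], [1, 0, 0, 0, 0, 0, 0]]])

```text
time_s: 3.15
tcp_pos: [0.4725, -0.1621, 0.0535]
ee_rot: [[-0.177, -0.984, -0.0], [-0.984, 0.177, 0.0], [-0.0, 0.0, -1.0]]
wrist_force: [0.0, -0.3, -0.1]
gripper_width: 0.265
gripper_force: 0.3
```

Emit:
servo_tool(commands=[[[1, 0, 0, 0, 0, 0, 0], [1, 0, 0, 0, 0, 0, 0], [1, 0, 0, 0, 0, 0, 0], [1, 0, 0, -2, 0, 0, 0], [1, 0, 0, -5, 0, 0, 0]]])

```text
time_s: 3.65
tcp_pos: [0.472, -0.1622, 0.0584]
ee_rot: [[-0.177, -0.984, -0.001], [-0.984, 0.177, 0.0], [0.0, 0.001, -1.0]]
wrist_force: [0.3, 0.7, -0.7]
gripper_width: 0.206
gripper_force: 29.9
```

Emit:
servo_tool(commands=[[[1, 0, 0, -5, 0, 0, 0], [1, 0, 0, -13, 0, 0, 0], [1, 0, 0, -22, 0, 0, 0], [1, 0, 0, -30, 0, 0, 0], [1, 0, 0, -35, 0, 0, 0]]])

```text
time_s: 4.15
tcp_pos: [0.473, -0.1622, 0.0948]
ee_rot: [[-0.177, -0.984, 0.002], [-0.984, 0.177, -0.0], [-0.0, -0.002, -1.0]]
wrist_force: [-0.0, 1.0, -1.1]
gripper_width: 0.203
gripper_force: 29.9
```

```bash
cat > look.py <<'E'
from h import *
from station import r
import sys
n=sys.argv[1];s=r.sense();print(s["time_s"],s["tcp_pos"],s["wrist_force"],s["moment"],s["gripper_width"],s["gripper_force"])
for k in("scene","top"):
    c=r.capture(k);pickle.dump(c,open(k+n+".pkl","wb"));cv2.imwrite(f"pics/{k}{n}.png",c["pixels"][:,:,::-1])
    if k=="scene":S=c
    h=cv2.cvtColor(c["pixels"],cv2.COLOR_RGB2HSV);m=cv2.inRange(h,(100,120,40),(125,255,255))
    t=max((q for q in cv2.findContours(m,0,1)[0] if 280<=cv2.boundingRect(q)[0]+50),key=cv2.contourArea)
    print(k,cv2.approxPolyDP(t,4,True)[:,0].tolist())
x,y,w,h=map(int,sys.argv[2:6])
cv2.imwrite(f"pics/crop{n}.png",cv2.resize(S["pixels"][y:y+h,x:x+w],None,fx=4,fy=4,interpolation=2)[:,:,::-1])
E
python3 look.py a 270 190 170 130
```

```text
4.15 [ 0.47296402 -0.16216904  0.09482167] [-0.0239842   1.04857574 -1.11039189] [-0.10406822  0.0708656   0.0005497 ] 0.203470546959584 29.925703816115856
scene [[318, 207], [294, 233], [295, 254], [338, 275], [360, 246], [362, 226]]
top [[273, 312], [254, 318], [246, 336], [252, 353], [266, 361]]
```

View pics/cropa.png

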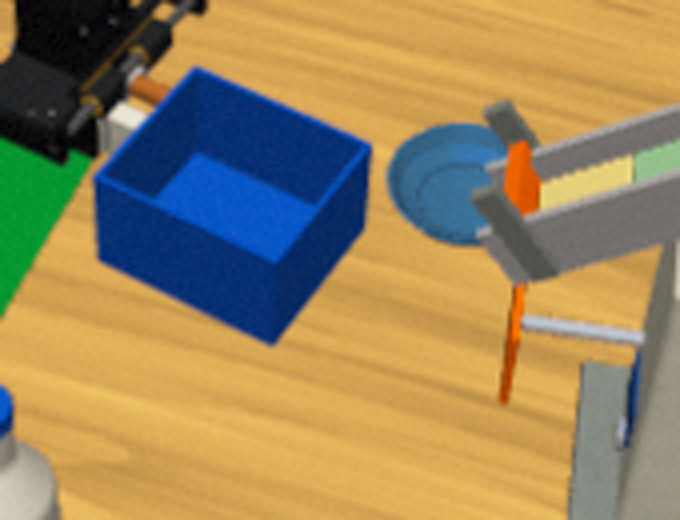

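Run:
```python
from h import *
c=pickle.load(open("topa.pkl","rb"));s=pickle.load(open("scenea.pkl","rb"))
h=cv2.cvtColor(c["pixels"],cv2.COLOR_RGB2HSV)
t=blob(cv2.inRange(h,(100,120,40),(125,255,255)),(275,225,375,330))
q=cv2.approxPolyDP(t,6,True)[:,0];print(q.tolist(),[onz(c,p,.126).round(4).tolist() for p in q])
S=lambda u,v:(269.6+u/4,189.6+v/4)
k=lambda p:q[np.argmin(np.abs(q-p).sum(1))]
for n,p,u in (("front near",(300,245),(275,262)),("back near",(362,255),(97,178)),("front far",(290,300),(371,150)),("back far",(352,310),(196,68))):
    print(n,k(p),two(c,k(p).astype(float),s,S(*u)))
```

```text
[[299, 252], [362, 258], [304, 245]] [[0.5484, 0.0081, 0.126], [0.5344, -0.1294, 0.126], [0.5638, -0.0029, 0.126]]
front near [304 245] (array([ 5.63183305e-01, -3.97975908e-04,  1.23693412e-01]), np.float64(0.005057156625427543))
back near [362 258] (array([ 0.53532725, -0.13124553,  0.12117747]), np.float64(0.003071062484736381))
front far [299 252] (array([0.53455669, 0.02705343, 0.21090892]), np.float64(0.04579316661273174))
back far [362 258] (array([ 0.51901964, -0.09692255,  0.22399221]), np.float64(0.052102199875394856))
```

Run:
```python
from h import *
c=pickle.load(open("top.pkl","rb"));s=pickle.load(open("scene.pkl","rb"))
print(onz(c,(342,135),.205),two(c,(342,135),s,(266,293)), onz(s,(271,348),0))
```

```text
[ 0.7872444  -0.08539763  0.205     ] (array([ 0.78807346, -0.08515298,  0.20176165]), np.float64(0.000824182239539403)) [ 0.80613271 -0.08009774  0.        ]
```

Emit:
servo_tool(commands=[[[1, -6, -5, -3, 0, 0, 0], [1, -18, -15, -8, 0, 0, 0], [1, -34, -29, -14, 0, 0, 0], [1, -50, -42, -22, 0, 0, 0], [1, -66, -55, -29, 0, 0, 0]]])

```text
time_s: 4.75
tcp_pos: [0.5399, -0.1056, 0.123]
ee_rot: [[-0.176, -0.984, 0.0], [-0.984, 0.176, -0.0], [0.0, -0.0, -1.0]]
wrist_force: [0.7, -0.3, -1.2]
gripper_width: 0.203
gripper_force: 29.9
```

Emit:
servo_tool(commands=[[[1, -15, -13, 0, 0, 0, -0.08], [1, -30, -26, 0, 0, 0, -0.17], [1, -44, -38, 0, 0, 0, -0.26], [1, -56, -48, 0, 0, 0, -0.33], [1, -62, -53, 0, 0, 0, -0.36]]])

```text
time_s: 5.25
tcp_pos: [0.6032, -0.0535, 0.1223]
ee_rot: [[0.184, -0.983, 0.001], [-0.983, -0.184, -0.0], [0.0, -0.001, -1.0]]
wrist_force: [0.4, 0.2, -1.5]
gripper_width: 0.202
gripper_force: 29.9
```

```bash
python3 look.py b 300 180 170 130
python3 - <<'E'
from station import r
print(r.sense()["ee_rot"].round(4).tolist())
E
```

```text
5.25 [ 0.60318252 -0.05351917  0.12231187] [ 0.42489371  0.22223916 -1.52424867] [-0.07447483  0.12482686 -0.00111129] 0.20246491997067792 29.924555984325707
scene [[392, 222], [372, 225], [368, 242], [333, 237], [324, 294], [378, 303], [391, 245], [386, 238], [396, 228]]
top [[308, 233], [261, 243], [264, 268], [311, 260]]
[[0.1819, -0.9833, 0.0], [-0.9833, -0.1819, -0.0001], [0.0001, -0.0, -1.0]]
```

View pics/cropb.png

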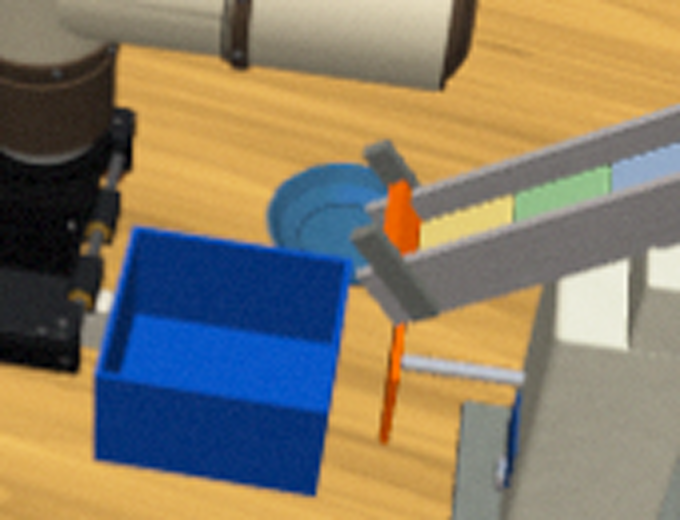

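Run:
```python
from h import *
s=pickle.load(open("sceneb.pkl","rb"))
d=np.array([-.182,.983]);n=np.array([.983,.182]);p=np.array([.6032,-.0535])
for nm,x,y,z in (("fn rim",.07,.062,.154),("fn bottom",.07,.062,.069),("ff rim",.07,-.062,.154),("bn rim",-.07,.062,.154),("bn bottom",-.07,.062,.069),("bf rim",-.07,-.062,.154)):
    u=proj(s,np.r_[p+(.111+x)*d+y*n,z]);print(nm,(u-[299.6,179.6])*4)
o=np.array([.563,.152]);print("rel to dispenser: TCP",(p-o)@d,(p-o)@n)
```

```text
fn rim [328.64284923 415.03261798]
fn bottom [316.58609905 499.46610731]
ff rim [352.38520059 260.56488535]
bn rim [ 94.25224434 378.57442984]
bn bottom [ 93.76788321 463.81811471]
bf rim [132.29738182 228.17580192]
rel to dispenser: TCP -0.20932289999999998 0.002115600000000016
```

Emit:
servo_tool(commands=[[[1, -6, 1, 0, 0, 0, 0], [1, -16, 2, 0, 0, 0, 0], [1, -24, 2, 0, 0, 0, 0], [1, -30, 2, 0, 0, 0, 0], [1, -36, 2, 0, 0, 0, 0]]])

```text
time_s: 5.85
tcp_pos: [0.5929, -0.02, 0.1229]
ee_rot: [[0.181, -0.983, 0.001], [-0.983, -0.181, -0.001], [0.001, -0.0, -1.0]]
wrist_force: [1.2, -2.6, -2.4]
gripper_width: 0.201
gripper_force: 29.9
```

Emit:
servo_tool(commands=[[[1, -6, 0, 0, 0, 0, 0], [1, -13, 0, 0, 0, 0, 0], [1, -20, 0, 0, 0, 0, 0], [1, -26, 0, 0, 0, 0, 0], [1, -29, 0, 0, 0, 0, 0]]])

```text
time_s: 6.35
tcp_pos: [0.5877, 0.0087, 0.1227]
ee_rot: [[0.182, -0.983, 0.0], [-0.983, -0.182, -0.0], [0.0, -0.0, -1.0]]
wrist_force: [1.4, -3.8, 0.5]
gripper_width: 0.203
gripper_force: 29.9
```

```bash
python3 look.py c 320 180 170 130
```

```text
6.35 [0.58766793 0.00867546 0.12267462] [ 1.37742896 -3.83679984  0.48702419] [-1.18674265 -0.13159725  0.10812427] 0.20337778224736508 29.936379119753838
scene [[369, 228], [367, 240], [358, 240], [350, 297], [403, 306], [411, 258], [382, 263], [373, 258], [374, 248], [390, 235], [382, 231], [383, 221]]
top [[267, 312], [250, 323], [246, 341], [255, 356], [275, 361], [290, 351], [294, 331], [284, 316]]
```

View pics/cropc.png

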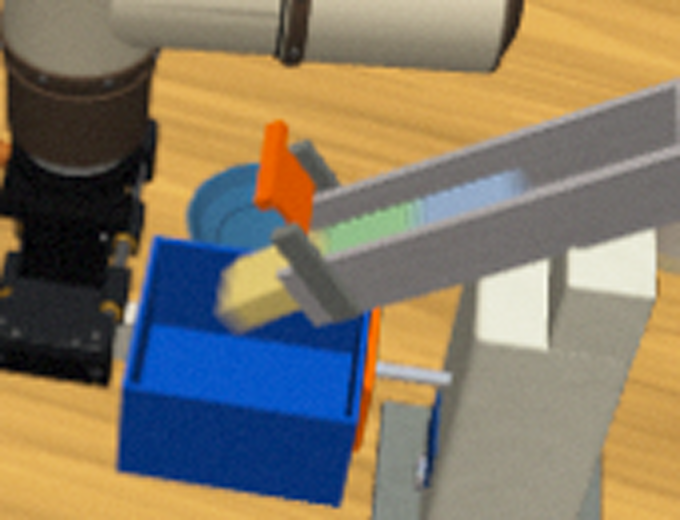

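Emit:
servo_tool(commands=[[[1, -2, 0, 0, 0, 0, 0], [1, -3, 0, 0, 0, 0, 0], [1, -3, 0, 0, 0, 0, 0], [1, -3, 0, 0, 0, 0, 0], [1, -3, 0, 0, 0, 0, 0]]])

```text
time_s: 6.95
tcp_pos: [0.5869, 0.011, 0.1222]
ee_rot: [[0.181, -0.984, -0.001], [-0.984, -0.181, -0.0], [0.0, 0.001, -1.0]]
wrist_force: [1.7, -3.4, -4.2]
gripper_width: 0.205
gripper_force: 30.0
```

Emit:
servo_tool(commands=[[[1, 0, 0, 0, 0, 0, 0], [1, 0, 0, 0, 0, 0, 0], [1, 0, 0, 0, 0, 0, 0], [1, 0, 0, 0, 0, 0, 0], [1, 0, 0, 0, 0, 0, 0]]])

```text
time_s: 7.45
tcp_pos: [0.5871, 0.0112, 0.1225]
ee_rot: [[0.181, -0.983, -0.0], [-0.983, -0.181, -0.0], [-0.0, 0.0, -1.0]]
wrist_force: [1.4, -4.1, -5.5]
gripper_width: 0.207
gripper_force: 30.0
```

Emit:
servo_tool(commands=[[[1, 0, 0, 0, 0, 0, 0], [1, 0, 0, 0, 0, 0, 0], [1, 0, 0, 0, 0, 0, 0], [1, 0, 0, 0, 0, 0, 0], [1, 0, 0, 0, 0, 0, 0]]])

```text
time_s: 7.95
tcp_pos: [0.5871, 0.0112, 0.1225]
ee_rot: [[0.181, -0.983, -0.0], [-0.983, -0.181, -0.0], [0.0, 0.0, -1.0]]
wrist_force: [1.2, -4.1, -4.9]
gripper_width: 0.203
gripper_force: 30.0
```

Emit:
servo_tool(commands=[[[1, 0, 0, 0, 0, 0, 0], [1, 0, 0, 0, 0, 0, 0], [1, 0, 0, 0, 0, 0, 0], [1, 0, 0, 0, 0, 0, 0], [1, 0, 0, 0, 0, 0, 0]]])

```text
time_s: 8.45
tcp_pos: [0.5872, 0.0112, 0.1226]
ee_rot: [[0.181, -0.983, -0.0], [-0.983, -0.181, -0.0], [0.0, 0.0, -1.0]]
wrist_force: [0.8, -3.9, -5.0]
gripper_width: 0.2
gripper_force: 30.0
```

```bash
python3 look.py d 320 180 170 130
```

```text
8.45 [0.58715236 0.01122012 0.12255714] [ 0.77359972 -3.87016025 -5.02689853] [-1.76070564 -0.42589769  0.01716487] 0.20009956452134414 29.998575705103576
scene [[378, 222], [369, 228], [369, 239], [359, 242], [350, 297], [404, 307], [413, 258], [399, 262], [386, 239], [390, 235]]
top [[267, 312], [250, 323], [246, 339], [255, 356], [275, 361], [290, 351], [294, 331], [284, 316]]
```

View pics/cropd.png

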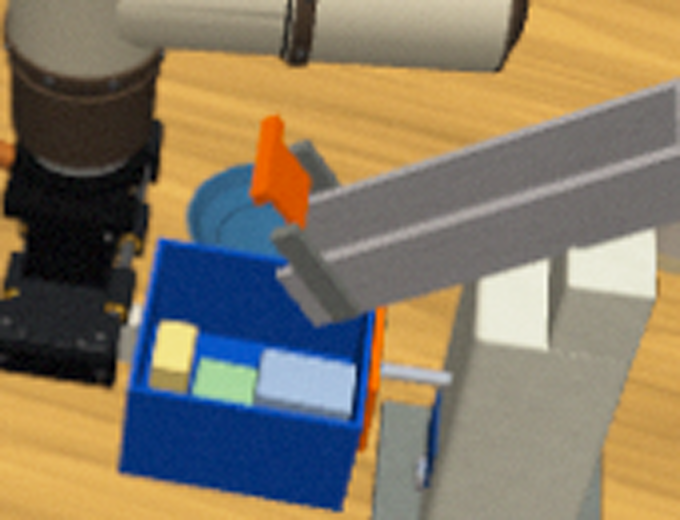

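Emit:
servo_tool(commands=[[[1, 5, 0, 0, 0, 0, 0], [1, 16, 0, 0, 0, 0, 0], [1, 32, 0, 0, 0, 0, 0], [1, 51, 0, 0, 0, 0, 0], [1, 70, 0, 0, 0, 0, 0]]])

```text
time_s: 9.05
tcp_pos: [0.6002, -0.0585, 0.1228]
ee_rot: [[0.181, -0.984, 0.001], [-0.984, -0.181, 0.001], [-0.001, -0.001, -1.0]]
wrist_force: [-0.2, 0.3, -2.1]
gripper_width: 0.202
gripper_force: 30.0
```

Emit:
servo_tool(commands=[[[1, 16, 4, 0, 0, 0, 0], [1, 32, 11, 0, 0, 0, 0], [1, 50, 21, 0, 0, 0, 0], [1, 69, 33, 0, 0, 0, 0], [1, 90, 47, 0, 0, 0, 0]]])

```text
time_s: 9.55
tcp_pos: [0.5692, -0.1557, 0.1226]
ee_rot: [[0.181, -0.983, 0.0], [-0.983, -0.181, 0.0], [-0.0, -0.0, -1.0]]
wrist_force: [0.5, 0.3, -2.5]
gripper_width: 0.205
gripper_force: 30.0
```

Emit:
servo_tool(commands=[[[1, 25, 14, 0, 0, 0, 0.06], [1, 51, 28, 0, 0, 0, 0.14], [1, 77, 42, 0, 0, 0, 0.22], [1, 103, 56, 0, 0, 0, 0.3], [1, 126, 69, 0, 0, 0, 0.36]]])

```text
time_s: 10.05
tcp_pos: [0.5237, -0.2927, 0.1227]
ee_rot: [[-0.181, -0.984, 0.0], [-0.984, 0.181, 0.0], [-0.0, -0.0, -1.0]]
wrist_force: [1.3, -0.5, -2.9]
gripper_width: 0.203
gripper_force: 30.0
```

```bash
python3 look.py e 220 170 170 130
python3 - <<'E'
from station import r
import numpy as np
s=r.sense();R=s["ee_rot"];print(R.round(4).tolist(),R.T@(np.array([.489,-.393,.0535+.003+.012])-s["tcp_pos"])*1000)
E
```

```text
10.05 [ 0.52369193 -0.29269119  0.12270866] [ 1.34908467 -0.53171331 -2.86248764] [-0.22230948  0.13335435  0.02873953] 0.2028289831746573 29.99811250716448
scene [[267, 200], [240, 227], [243, 247], [285, 268], [309, 240], [309, 219]]
top [[267, 312], [250, 323], [246, 339], [255, 356], [275, 361], [290, 351], [294, 331], [284, 316]]
[[-0.1818, -0.9833, -0.0003], [-0.9833, 0.1818, 0.0001], [-0.0001, 0.0003, -1.0]] [103.56423377  15.41538564  54.0753747 ]
```

Emit:
servo_tool(commands=[[[1, 24, 4, 3, 0, 0, 0], [1, 50, 8, 10, 0, 0, 0], [1, 75, 12, 20, 0, 0, 0], [1, 94, 14, 30, 0, 0, 0], [1, 103, 15, 38, 0, 0, 0]]])

```text
time_s: 10.65
tcp_pos: [0.4909, -0.3909, 0.084]
ee_rot: [[-0.178, -0.984, -0.0], [-0.984, 0.178, 0.0], [-0.0, 0.0, -1.0]]
wrist_force: [-0.9, 1.0, -1.7]
gripper_width: 0.202
gripper_force: 30.0
```

Emit:
servo_tool(commands=[[[1, 0, 0, 6, 0, 0, 0], [1, 0, 0, 11, 0, 0, 0], [1, 0, 0, 15, 0, 0, 0], [1, 0, 0, 19, 0, 0, 0], [1, 0, 0, 22, 0, 0, 0]]])

```text
time_s: 11.15
tcp_pos: [0.4923, -0.3892, 0.0625]
ee_rot: [[-0.176, -0.984, 0.0], [-0.984, 0.176, -0.0], [0.0, -0.0, -1.0]]
wrist_force: [0.4, 1.3, -2.6]
gripper_width: 0.204
gripper_force: 30.0
```

```bash
python3 look.py f 190 150 200 150
```

```text
11.15 [ 0.49225196 -0.38916747  0.06247295] [ 0.372859    1.30555598 -2.63775038] [-0.21973442  0.18640032 -0.04932843] 0.2041929425298223 29.998549106530845
scene [[378, 222], [369, 228], [368, 238], [388, 250], [386, 238], [396, 227]]
top [[267, 312], [250, 323], [246, 339], [255, 356], [273, 361], [291, 349], [294, 331], [284, 316]]
```

View pics/cropf.png

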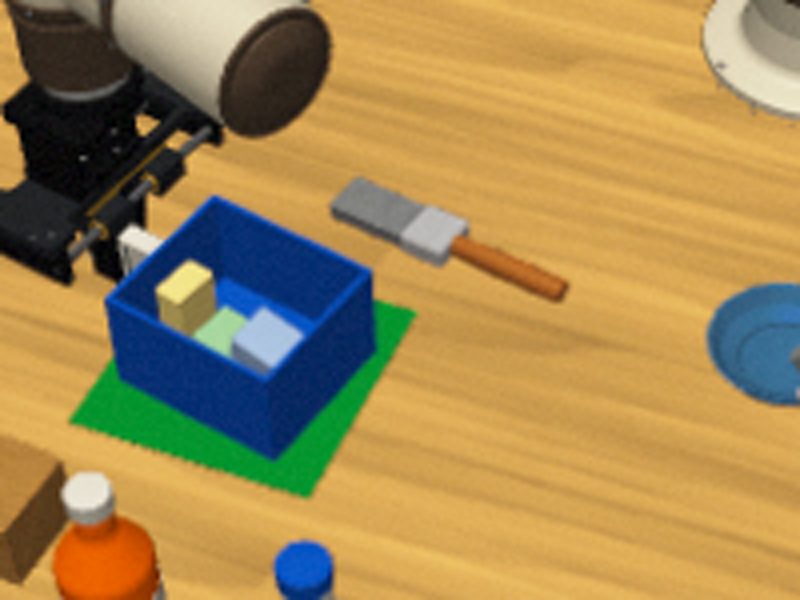

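Emit:
servo_tool(commands=[[[1, 0, 0, 2, 0, 0, 0], [1, 0, 0, 4, 0, 0, 0], [1, 0, 0, 5, 0, 0, 0], [1, 0, 0, 6, 0, 0, 0], [1, 0, 0, 6, 0, 0, 0]]])

```text
time_s: 11.75
tcp_pos: [0.4925, -0.3906, 0.0574]
ee_rot: [[-0.177, -0.984, 0.002], [-0.984, 0.177, -0.002], [0.001, -0.002, -1.0]]
wrist_force: [0.7, -3.7, 3.4]
gripper_width: 0.203
gripper_force: 30.0
```

Emit:
servo_tool(commands=[[[0, 0, 0, 0, 0, 0, 0], [0, 0, 0, 0, 0, 0, 0], [0, 0, 0, 0, 0, 0, 0], [0, 0, 0, 0, 0, 0, 0], [0, 0, 0, 0, 0, 0, 0]]])

```text
time_s: 12.25
tcp_pos: [0.4918, -0.3896, 0.0564]
ee_rot: [[-0.177, -0.984, -0.0], [-0.984, 0.177, 0.0], [-0.0, 0.0, -1.0]]
wrist_force: [0.7, 0.1, 0.1]
gripper_width: 0.574
gripper_force: 0.0
```

Emit:
servo_tool(commands=[[[0, 0, 0, 0, 0, 0, 0], [0, 0, 0, 0, 0, 0, 0], [0, 0, 0, 0, 0, 0, 0], [0, 0, 0, -5, 0, 0, 0], [0, 0, 0, -15, 0, 0, 0]]])

```text
time_s: 12.75
tcp_pos: [0.4913, -0.3895, 0.0713]
ee_rot: [[-0.177, -0.984, -0.002], [-0.984, 0.177, 0.001], [-0.001, 0.002, -1.0]]
wrist_force: [0.2, 0.0, 0.0]
gripper_width: 0.976
gripper_force: 0.0
```

Emit:
servo_tool(commands=[[[0, 0, 0, -20, 0, 0, 0], [0, 0, 0, -45, 0, 0, 0], [0, 10, 0, -70, 0, 0, 0], [0, 20, 0, -90, 0, 0, 0], [0, 25, 0, -100, 0, 0, 0]]])

```text
time_s: 13.25
tcp_pos: [0.4882, -0.4156, 0.175]
ee_rot: [[-0.177, -0.984, 0.004], [-0.984, 0.177, -0.003], [0.002, -0.005, -1.0]]
wrist_force: [0.1, 1.7, 0.2]
gripper_width: 1.002
gripper_force: 0.0
```

Emit:
servo_tool(commands=[[[0, 20, 0, -10, 0, 0, 0], [0, 50, 0, -20, 0, 0, 0], [0, 75, 0, -30, 0, 0, 0], [0, 90, 0, -30, 0, 0, 0], [0, 90, 0, -30, 0, 0, 0]]])

```text
time_s: 13.75
tcp_pos: [0.4707, -0.5042, 0.2006]
ee_rot: [[-0.18, -0.984, -0.001], [-0.984, 0.18, 0.001], [-0.001, 0.001, -1.0]]
wrist_force: [-0.8, 1.0, -0.8]
gripper_width: 1.001
gripper_force: 0.0
```

```bash
python3 look.py g 190 150 200 150
python3 - <<'E'
from h import *
c=pickle.load(open("topg.pkl","rb"));h=cv2.cvtColor(c["pixels"],cv2.COLOR_RGB2HSV)
t=blob(cv2.inRange(h,(100,120,40),(125,255,255)),(370,200,490,340))
b=cv2.boxPoints(cv2.minAreaRect(t));print(b,np.mean([onz(c,p,.088) for p in b],0))
s=cv2.imread("pics/cropg.png");k=cv2.resize(c["pixels"][200:340,330:490],None,fx=2.5,fy=2.5)[:,:,::-1]
o=np.zeros((600,800,3),np.uint8);o[:300,:400]=cv2.resize(s,(400,300));o[:350,400:]=k;cv2.imwrite("pics/fin.png",o[:350])
E
```

```text
13.75 [ 0.47065734 -0.50415401  0.2006441 ] [-0.80035212  0.99396889 -0.80918349] [ 0.06459154  0.08300839 -0.02401901] 1.0012433642872682 0.0
scene [[378, 222], [369, 228], [368, 238], [388, 250], [386, 238], [396, 227]]
top [[401, 238], [390, 291], [454, 301], [461, 248]]
[[388.7027  291.78378]
 [397.83783 236.97298]
 [462.86487 247.81082]
 [453.72974 302.62164]] [ 0.50999796 -0.27622122  0.088     ]
```

View pics/fin.png

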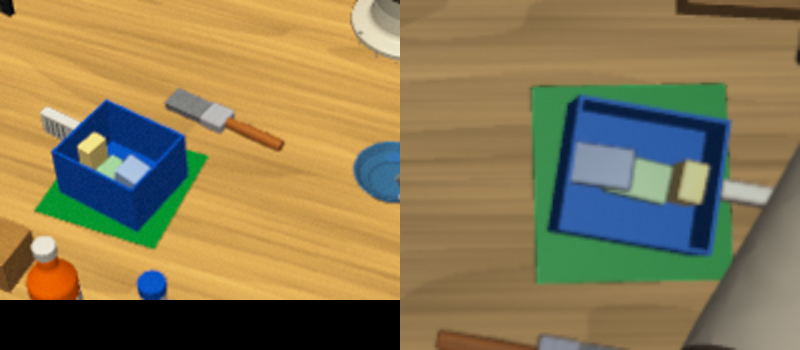

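The tub stands level on the mat, about 8 mm from its centre, with all three bars inside. The gripper is clear of it.

```bash
python3 -c "
from station import r
print(r.finish_job())"
```

```text
the job is handed in; nothing more can be done
None
```

The job is handed in at about 14 s: the tub stands upright and released on the mat, about 8 mm from its centre by camera, with all three soap bars in it, and no other thing was seen to move; no verdict was returned.

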